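# Snap a ball stud into a helicopter link with the hand press

## Task

Stand the black-and-aluminium link upright in the nest of the blue hand press, between its two jaw pads, and let go of it. Then squeeze the press's two red handles together, feeling for the resistance to rise to a peak and then fall away as the brass stud snaps home; stop there, because squeezing on crushes the socket. Let the handles spring open and leave the link standing in the nest; do not push the stud with the fingers and do not disturb the other things on the bench.

Things in the scene. Friction and masses are not known exactly. Their poses are not given: they have to be found in the camera images.
- press: Hand press lying flat, bolted to the bench. Origin on the bench, under the middle of the nest. Blue base plate 14 mm thick, 62 mm wide, from x = -25 to +90 mm. Two handles lie level, 18 to 34 mm above the bench, hinged on upright pins at x = 60, y = +10 and -10 mm, running to -x past the nest on either side; they end in red grips from x = -28 to -103 mm with nothing beneath.
- nest (a point): Middle of the nest floor, 14 mm above the bench, axes of the press. Two steel cheeks, 10 mm high, bound a slot 30 mm wide in x, open in y towards the jaw pads (16 mm round upright bars, one on each handle). Handles open, the +y pad's face is 22.5 mm from the middle; the -y pad, on a set screw, 22.5 to 32.5 mm, different each time, so how far the handles must close is unknown.
- grip_l (a point): Middle of the outer face of the red grip of the +y handle (125 mm from its hinge). Grips are 8 mm thick, 16 mm high, 75 mm long; open, they measure 68 mm over the outer faces.
- grip_r (a point): The same on the -y handle.
- handle_l (a joint): Angle of the +y handle in rad: 0 open, grows as it closes towards the other handle, up to 0.2. A spring, 2 to 3 N at the grip all the way, opens it. The handles are not geared to each other; each can be moved alone.
- handle_r (a joint): The same for the -y handle.
- link: Loose link, about 80 g, standing upright. Origin at its underside, mid-way along its 40 mm length in y (-20 to +20 mm, stud out). Black nylon block, 26 mm in x, y = -20 to +6 mm, 24 mm high; on it, above the origin, an aluminium arm to hold it by, 20 mm in x, 12 mm in y, 24 to 56 mm high. The brass stud sticks out at +y. In the nest its y axis lies along the press's y, either way round.
- link_grip (a point): Point on the axis of the link's arm, half-way up the link (28 mm above its underside), with the link's axes.
- stud (a joint): How far the brass stud (head 18 mm wide, 12 mm above the link's underside) is pushed in, in m: 0 out. The push it needs peaks at 2 to 3 mm, then falls away to nothing at about 5 mm, where it snaps by itself to about 7.1 mm; let go earlier, it springs back. Past 7.8 mm the socket is crushed. The peak at the grips is some 10 N a side; a squeeze that strong, kept up after the give, crushes it.
- glue: Bystander: white glue bottle with a red cap, 32 mm wide, 70 mm high; origin under its centre.
- bits: Bystander: red open bit case, 90 x 130 x 28 mm; origin under its centre.
- driver: Bystander: screwdriver with a green handle, lying along its own x axis.
Mind the look-alikes: they are no part of the job. What is meant by the press is not purple, and is the larger of those in its own colour.

How it is judged:
On the way, in this order (a step that is already met when the one before it is completed fails the run):
1. the link stands upright in the nest, let go, stud still out (x of link_grip in the frame of nest between -0.005 and 0.005 m and y of link_grip in the frame of nest between -0.012 and 0.012 m and z of link_grip in the frame of nest between 0.025 and 0.031 m and angle between link's own z axis and vertical below 0.1 rad and angle between the y axis of link and the y axis of press, either way round below 0.2 rad and contact force between the fingers and link below 0.1 N and value of joint stud below 0.0015 m), for 0.2 s.
2. with both handles squeezed in, the stud has snapped home (5.6 to 7.8 mm in) while the link is in the nest (value of joint stud between 0.0056 and 0.0078 m and value of joint each of handle_l, handle_r above 0.03 rad and x of link_grip in the frame of nest between -0.006 and 0.006 m and z of link_grip in the frame of nest below 0.033 m), for 0.05 s.
At the end, for the whole second after the job is handed in: The stud is home (5.6 to 7.8 mm in), the link stands upright (within 0.1 rad) and still on the nest floor (within 6 mm in x, 20 mm in y and 3 mm in height of the nest's middle), and both handles have sprung open (below 0.03 rad) (value of joint stud between 0.0056 and 0.0078 m and value of joint each of handle_l, handle_r below 0.03 rad and x of link_grip in the frame of nest between -0.006 and 0.006 m and y of link_grip in the frame of nest between -0.02 and 0.02 m and z of link_grip in the frame of nest between 0.025 and 0.031 m and angle between link's own z axis and vertical below 0.1 rad and linear speed of link below 0.02 m/s); the robot touches nothing.
It fails at once if the socket is crushed: the stud is driven beyond 7.8 mm (value of joint stud above 0.0078 m).
It fails at once if the fingers push on the stud (contact force between the fingers and stud_c0 above 1 N).
It fails at once if the glue bottle, bit case or screwdriver is moved by more than 30 mm, or the bottle is tipped over (distance of any of glue, bits, driver from where it was at the start of the episode above 0.03 m or angle between glue's own z axis and vertical above 0.5 rad).
It also fails if it takes over 67 s, if anything falls off the work surface, if the arm or the gripper's body presses on something with over 40 N, if the wrist force passes 120 N, or if a joint passes its speed limit or range.

## Robot

A 6-joint arm with a two-finger parallel gripper is mounted at the origin on the work surface. World frame = base frame: x ahead of the robot, y to its left, z up, the work surface at z = 0. Lengths are in m, angles in rad, forces in N, time in s.
With the tool pointing down it reaches from about 0.3 to 0.775 m from the base axis. Payload 14.6 kg.
Tool frame: the origin (TCP) lies midway between the tips of the shut fingers; the grasp point (between the pads) lies tcp_to_grasp behind it (tcp_to_grasp is the distance from the TCP to the grasp point, in m); z points along the fingers, y is the direction in which the jaws open and shut (so a half turn about z gives the same grasp; the last joint's range is limited). The gripper opens to 85 mm and grips with 20 to 120 N. Pads are 22 mm wide; open, the fingers measure 114 mm over their backs; the gripper's body (76 mm by 85 mm) begins 54 mm behind the grasp point. The pads swing forward as they close: fully open they stand 13 mm farther back than shut.
Start: joints at [1.131, 0.3, 1.521, -0, 1.321, -0.067], TCP at [0.2, 0.512, 0.198] pointing down, gripper open.
Joint ranges: [-3.03, 3.03], [-0.79, 2.21], [0.23, 2.52], [-1.04, 4.18], [0, 3.07], [-2.55, 2.55]. Speed limits (rad/s): [2.22, 2.22, 2.57, 3.14, 3.14, 3.14].

## Interface

Orientations are given as a unit quaternion [w, x, y, z].
In Python, from workcell import * gives the robot as it stands. The module is installed in compiled form; this text tells all that it offers.
- The arm moves only by the tool carry_out, never from a script. Its argument "deltas" is a list of rows, each a list of 2 entries, a list of its own where there are three numbers: the shift along the tool's x, y, z as a fraction of full scale, then the turn about the tool's z as a fraction of full scale. A call has 1 to 5 rows; each row shifts and turns the commanded pose from where the row before left it, along the tool's axes as they then stand; what a row does not reach is not made up. Full scale, the value 1, is 0.5 m for a shift and 180 degrees for a turn. A row lasts 1/8 s, in which the tool goes at most 62.5 mm and 10.7 degrees, less where a joint would pass 70% of its speed; a pose out of reach is approached as far as the arm can. A call with a number of a shift or a turn outside -1 to 1 is refused whole. A call with a gripper value outside its range is refused whole. "fingers" is the opening, from -1 (shut) to 1 (fully open), so that 0 is half open, set as the call begins (left out, the last holds). The fingers move at their own pace and stop on an object; the grip force is fixed at half the most. Time passes only in rows, so rows that do not move let the fingers close. It gives the time, the measured TCP pose, the force and the opening at its end, in the units of the state.
- read_state(): the state, without advancing time (a new reading comes with each control period).
- read_camera(name): name is "scene" or "top"; returns the picture (480x640x3 uint8, red, green, blue); there is no depth.
- camera_info(name): a dict with "fx", "fy", "cx", "cy" (pixels), "extrinsics" (4x4, takes a point from camera to world coordinates). Camera axes: x right, y down, z forward; pixel columns grow to the right and rows downward; lengths in m; the calibration is good to about 2 mm. A picture is of the moment at which its call begins. camera_info takes no time and is no camera call.
- hand_in(): hands the job in, once; it reports no verdict.
The state is a dict: "time_s": time; "joint_positions": joint angles; "qd": joint speeds; "joint_torque": joint torques, N m; "tcp_pos": TCP position; "eef_rot": TCP orientation; "wrist_force": force on the tool from outside, world axes, zero at the start; "torque": the same for the moment, N m; "opening": finger opening in m.
Only numpy, scipy, OpenCV 4.12 (cv2) and the standard library are available. Lean on these libraries where they do the work, as an engineer would, in place of code of your own. Each camera call takes 0.05 s, during which the arm holds its last target.

## Working session

There is one attempt and no reset: what is moved stays moved. The work goes in short steps, Python scripts to look and compute and a tool call to move; the robot and the scene stay as the last step left them, time stands still between calls to the robot, and variables do not carry over. Pictures are saved under pics/ and viewed, and the job is handed in when it is done.

Besides the shell and the picture viewer there is one more tool, called after "Call:" as name([rows], argument=value, ...), one row to a line, values as JSON. carry_out: Moves the arm, as the interface text tells. Its arguments: {"type":"object","properties":{"deltas":{"type":"array"},"fingers":{"type":"number"}},"required":["deltas"]}

```bash
mkdir -p pics; python3 - <<'E'
from workcell import *
import cv2
s=read_state();print(s)
for n in("scene","top"):
    im=read_camera(n);cv2.imwrite(f"pics/{n}0.png",im[:,:,::-1]);print(n,camera_info(n))
import workcell;print(dir(workcell))
E
```

```text
{'time_s': 0.0, 'joint_positions': array([ 1.13136008e+00,  3.00489382e-01,  1.52159931e+00, -1.10821538e-05,
        1.32069670e+00, -6.65657472e-02]), 'qd': array([-1.39454759e-03, -6.74325326e-05,  1.83551995e-03,  1.32198353e-03,
       -1.30624924e-03, -4.77926743e-04]), 'joint_torque': array([-2.43552830e-05, -5.43494940e+01, -3.61803246e+01, -5.18744616e-05,
        3.92934584e-03, -1.30291605e-05]), 'tcp_pos': array([0.20022872, 0.51195891, 0.1979036 ]), 'eef_rot': array([-1.44080852e-04,  1.85355717e-01,  9.82671310e-01, -5.78729072e-04]), 'wrist_force': array([ 0.56300878, -0.46178761,  1.1573622 ]), 'torque': array([-0.00128702, -0.0291191 ,  0.01476166]), 'opening': 0.08555565410104124}
scene {'fx': 463.6288622113391, 'fy': 463.6288622113391, 'cx': 320.65590871798236, 'cy': 236.7093822067027, 'extrinsics': array([[-6.90674934e-01,  4.29383646e-01, -5.81891587e-01,
         1.21163924e+00],
       [ 7.23164896e-01,  4.09182603e-01, -5.56419024e-01,
         5.72368153e-01],
       [-8.17314567e-04, -8.05108242e-01, -5.93127348e-01,
         6.50601954e-01],
       [ 0.00000000e+00,  0.00000000e+00,  0.00000000e+00,
         1.00000000e+00]])}
top {'fx': 494.28159974111185, 'fy': 494.28159974111185, 'cx': 318.38996129124814, 'cy': 241.55755940801166, 'extrinsics': array([[ 2.21930847e-07, -9.85160173e-01,  1.71637504e-01,
         4.98116928e-01],
       [-9.99963072e-01, -1.47525227e-03, -8.46631899e-03,
         2.47696383e-02],
       [ 8.59388890e-03, -1.71631163e-01, -9.85123794e-01,
         8.98398117e-01],
       [ 0.00000000e+00,  0.00000000e+00,  0.00000000e+00,
         1.00000000e+00]])}
['MotionError', '__builtins__', '__cached__', '__doc__', '__file__', '__loader__', '__name__', '__package__', '__spec__', 'camera_info', 'hand_in', 'read_camera', 'read_state', 'tcp_to_grasp']
```

View pics/scene0.png

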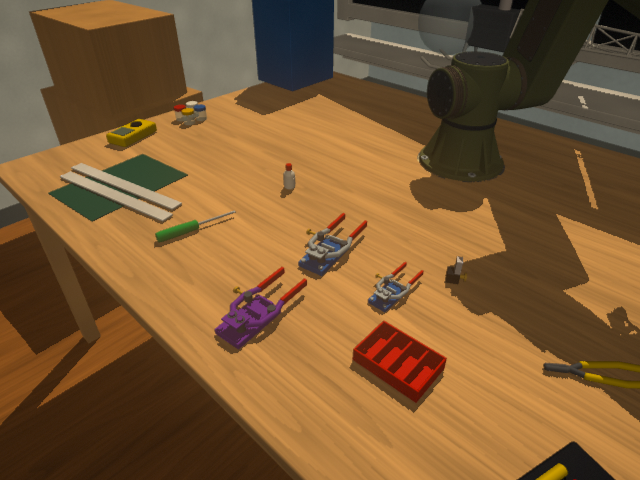

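View pics/top0.png

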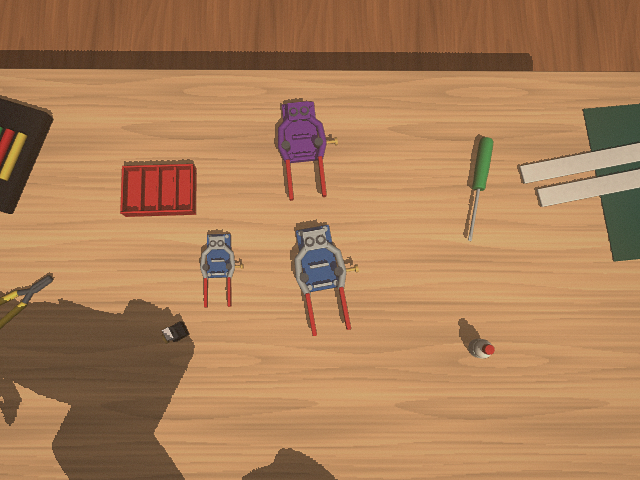

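```bash
cat > h.py <<'E'
from workcell import *
import numpy as np, cv2
def ray(n,u,v):
    c=camera_info(n);E=np.array(c['extrinsics']);d=E[:3,:3]@np.array([(u-c['cx'])/c['fx'],(v-c['cy'])/c['fy'],1]);return E[:3,3],d
def pl(n,u,v,z):
    o,d=ray(n,u,v);return o+d*(z-o[2])/d[2]
def proj(n,p):
    c=camera_info(n);E=np.array(c['extrinsics']);q=E[:3,:3].T@(np.asarray(p)-E[:3,3]);return np.array([c['fx']*q[0]/q[2]+c['cx'],c['fy']*q[1]/q[2]+c['cy']])
def tri(a,b):
    A=[];B=[]
    M=np.zeros((3,3));r=np.zeros(3)
    for n,u,v in(a,b):
        o,d=ray(n,u,v);d=d/np.linalg.norm(d);P=np.eye(3)-np.outer(d,d);M+=P;r+=P@o
    return np.linalg.solve(M,r)
def crop(n,src,x0,y0,w,h,out):
    im=cv2.imread(src)[y0:y0+h,x0:x0+w];k=min(800/w,600/h)
    cv2.imwrite(out,cv2.resize(im,None,fx=k,fy=k,interpolation=cv2.INTER_CUBIC));print(k)
E
python3 - <<'E'
from h import *
crop('top','pics/top0.png',270,210,120,135,'pics/c1.png') if 0 else None
a=cv2.imread('pics/top0.png');b=cv2.imread('pics/scene0.png')
k=8
def r(im,x,y,w,h,k):return cv2.resize(im[y:y+h,x:x+w],None,fx=k,fy=k,interpolation=cv2.INTER_CUBIC)
cv2.imwrite('pics/c1.png',r(a,280,215,90,75*1+45,5))
cv2.imwrite('pics/c2.png',np.hstack([r(a,155,312,40,40,10),r(b,435,250,40,40,10)]))
cv2.imwrite('pics/c3.png',r(b,290,205,90,75,8))
E
```

```text
(no output)
```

View pics/c1.png

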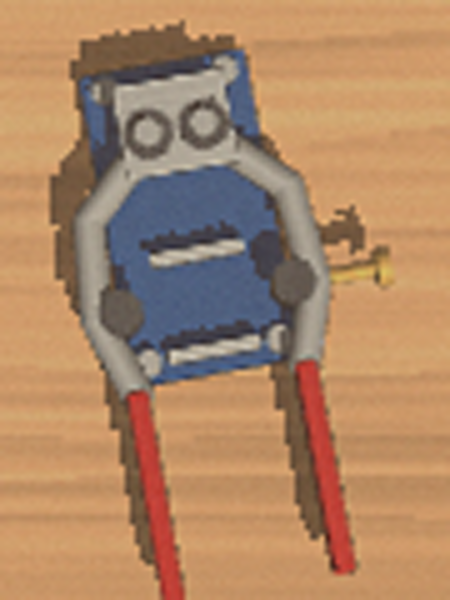

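View pics/c2.png

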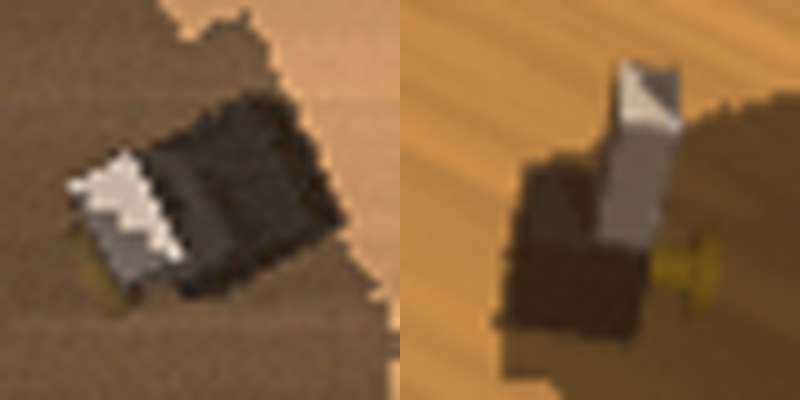

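View pics/c3.png

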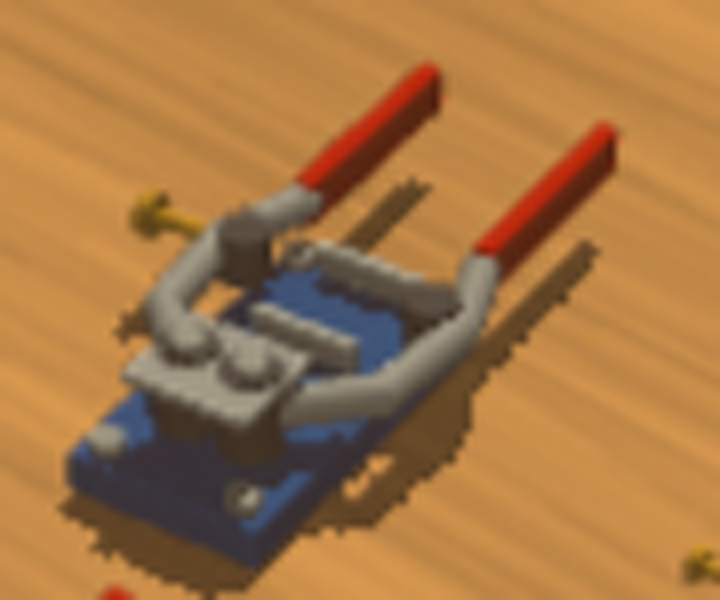

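```bash
python3 - <<'E'
from h import *
import workcell
print('t2g',tcp_to_grasp() if callable(tcp_to_grasp) else tcp_to_grasp)
a=cv2.imread('pics/top0.png')
hsv=cv2.cvtColor(a,cv2.COLOR_BGR2HSV)
m=((hsv[...,0]<8)|(hsv[...,0]>172))&(hsv[...,1]>150)&(hsv[...,2]>90)
roi=np.zeros_like(m);roi[280:340,295:360]=1
n,l,st,c=cv2.connectedComponentsWithStats((m&roi).astype(np.uint8))
ends=[]
for i in range(1,n):
    if st[i,4]<50: continue
    ys,xs=np.nonzero(l==i);
    P=np.array([pl('top',x,y,.034)[:2] for x,y in zip(xs,ys)])
    mu=P.mean(0);w,V=np.linalg.eigh(np.cov(P.T));d=V[:,1];d=d*np.sign(d[0])
    t=(P-mu)@d; s=(P-mu)@V[:,0]
    print(st[i],mu,'yaw',np.arctan2(d[1],d[0]),'len',np.sqrt(12)*t.std(),'wid',np.sqrt(12)*s.std());ends.append((mu,d))
mu=(ends[0][0]+ends[1][0])/2; d=(ends[0][1]+ends[1][1]);d/=np.linalg.norm(d)
print('mid',mu,'yaw',np.arctan2(d[1],d[0]),'nest',mu+d*.0655, 'sep',np.linalg.norm(ends[0][0]-ends[1][0]))
# bars and cheeks
for nm,u,v,z in [('barL',280+123/5,215+312/5,.036),('barR',280+293/5,215+280/5,.036),('cheek1',280+195/5,215+253/5,.024),('cheek2',280+214/5,215+348/5,.024)]:
    p=pl('top',u,v,z)[:2]; R=np.array([d,[-d[1],d[0]]]);print(nm,p,R@(p-mu-d*.0655))
E
```

```text
t2g 0.0187
[339 287  12  43 186] [ 0.53178176 -0.02816953] yaw 0.18228291936840563 len 0.07398842039557439 wid 0.007451579188370782
[305 293  12  43 187] [0.52122289 0.03074804] yaw 0.18165667392855156 len 0.07316002827868225 wid 0.007503982368699589
mid [0.52650233 0.00128926] yaw 0.1819697966484786 nest [0.59092086 0.01314261] sep 0.05985624407347434
barL [0.58471841 0.04147179] [-0.00097339  0.02898388]
barR [ 0.59601932 -0.0180821 ] [-0.00063637 -0.03163181]
cheek1 [0.60700782 0.01616859] [1.63689541e-02 6.48030155e-05]
cheek2 [0.57318363 0.00945307] [-0.01811206 -0.00041876]
```

```bash
python3 - <<'E'
from h import *
a=cv2.imread('pics/top0.png');b=cv2.imread('pics/scene0.png')
np.set_printoptions(linewidth=250)
print(cv2.cvtColor(a,cv2.COLOR_BGR2GRAY)[322:348,158:192])
print(cv2.cvtColor(b,cv2.COLOR_BGR2GRAY)[253:288,443:470])
E
```

```text
[[ 93  89  92  91  87  92  87  91  89  88  88  88  92  88  90  89  87  89  85  58  50  54  36  41  41  60 103 160 157 156 154 157 157 157]
 [ 86  87  88  90  90  89  87  86  90  87  88  88  92  92  89  87  93  53  70  45  50  48  47  40  35  42  79 167 159 161 161 159 158 159]
 [ 92  90  88  90  91  89  89  95  93  87  84  95  89  90  92  91  62  47  47  41  48  49  46  42  41  31  75 170 165 161 160 156 163 162]
 [ 89  89  88  89  86  88  88  83  90  89  91  88  91  88  57  45  50  40  44  47  48  52  48  54  46  34  44  83 165 162 157 156 157 159]
 [ 87  82  87  87  87  88  85  84  85  83  85  89  52  44  40  40  44  45  49  51  50  48  51  53  34  33  38  45 102 161 158 156 156 156]
 [ 86  87  86  86  87  84  85  79  67 154  70  57  63  57  57  52  50  52  48  49  46  45  48  48  50  40  38  37  74 166 157 159 156 158]
 [ 86  85  85  85  85  82  78 104 200 191 175  54  57  60  61  58  51  51  50  53  51  48  53  50  53  44  41  42  66 167 157 156 155 157]
 [ 84  89  85  79  77  95 191 185 186 189 190  71  53  52  59  62  51  38  44  48  49  51  44  47  47  48  39  38  43  80 161 1
[... 5700 characters left out ...]
  68  59  64  63  66  67  68  68]
 [150  92  62  51  44  44  40  37  38  38  38  37  39  36  37  42  65  70  69  69  66  67  66  67  66  66  66]
 [148 139  86  70  70  69  67  59  58  56  44  42  42  38  37  52  67  68  70  69  69  67  68  67  67  66  66]
 [147 147  91  75  75  74  73  71  71  70  68  67  65  65  57  66  69  69  69  69  69  68  68  67  66  66  67]
 [144 145  90  75  75  75  74  73  74  72  73  73  71  71  68  70  71  69  69  69  68  68  68  69  69  67  67]
 [140 142  87  72  73  75  74  74  74  74  74  73  72  72  72  71  70  71  68  70  70  68  68  68  68  68  67]
 [139 139  86  71  72  73  73  74  73  74  72  73  73  73  73  72  71  71  70  70  69  69  68  68  68  68  68]]
```

```bash
python3 - <<'E'
from h import *
a=cv2.imread('pics/top0.png');g=cv2.cvtColor(a,cv2.COLOR_BGR2GRAY)
m=np.zeros(g.shape,np.uint8);m[326:342,160:175]=(g[326:342,160:175]>=97)
for y in range(326,342):
  for x in range(160,175):
    pass
n,l,st,c=cv2.connectedComponentsWithStats(m,connectivity=4);i=1+np.argmax(st[1:,4]);ys,xs=np.nonzero(l==i);print(st[i])
P=np.array([pl('top',x,y,.056)[:2] for x,y in zip(xs,ys)]);mu=P.mean(0);w,V=np.linalg.eigh(np.cov(P.T));print('arm top',mu,np.sqrt(12*w),'long axis yaw',np.arctan2(V[1,1],V[0,1]))
b=cv2.imread('pics/scene0.png')
print('corners',pl('top',161,330.2,.056),[pl('top',*q,.056)[:2] for q in((167.2,326.6),(173.4,337.3),(168,340))])
for u,v in((456.6,255.8),(462.6,256),(462.9,262.4),(456.6,261.5)): print('sc',pl('scene',u,v,.056))
# block outline edges in top: black top z=.024
for u,v in((182.3,320.8),(188.8,333.5)): print('blk',pl('top',u,v,.024))
# bars via scene
print('barR tri',tri(('top',338.6,271),('scene',290+245/8,205+222/8)))
E
```

```text
[161 327  13  13  79]
arm top [0.48903674 0.27045232] [0.01143001 0.02021932] long axis yaw -2.522440626845353
corners [0.49395128 0.28086898 0.056     ] [array([0.49988742, 0.27083302]), array([0.48228352, 0.25958715]), array([0.47786345, 0.26834891])]
sc [0.48396951 0.2615275  0.056     ]
sc [0.47608252 0.27074931 0.056     ]
sc [0.49400421 0.28170417 0.056     ]
sc [0.50021916 0.27106213 0.056     ]
blk [0.50991747 0.25445149 0.024     ]
blk [0.48815361 0.24217024 0.024     ]
barR tri [ 0.59581015 -0.01761761  0.03360545]
```

Call:
carry_out([
  [[-0.09, -0.03, 0], 0],
  [[-0.09, -0.03, 0], 0],
  [[-0.09, -0.03, 0], 0],
  [[-0.09, -0.03, 0], 0],
  [[-0.09, -0.03, 0], 0],
], fingers=0.2)

```text
time_s: 0.72
tcp_pos: [0.3835, 0.3592, 0.1983]
eef_rot: [-0.0, 0.185, 0.983, -0.0]
wrist_force: [0.8, 0.6, 0.5]
opening: 0.0513
```

Call:
carry_out([
  [[-0.09, -0.03, 0], 0.0],
  [[-0.09, -0.03, 0], 0],
  [[-0.09, -0.03, 0], 0.05],
  [[0, 0, 0], 0.05],
  [[0, 0, 0], 0.05],
])

```text
time_s: 1.35
tcp_pos: [0.4921, 0.2687, 0.1979]
eef_rot: [-0.0, 0.413, 0.911, -0.0]
wrist_force: [-0.7, 0.4, 0.3]
opening: 0.0512
```

```bash
cat >> h.py <<'E'
from scipy.spatial.transform import Rotation as Ro
def plan(t,yaw):
    s=read_state();q=s['eef_rot'];R=Ro.from_quat([q[1],q[2],q[3],q[0]]).as_matrix()
    cy=np.arctan2(R[1,1],R[0,1]);d=(cy-yaw+np.pi/2)%np.pi-np.pi/2
    sh=R.T@(np.array(t)-s['tcp_pos'])
    print('t',s['time_s'],'tcp',s['tcp_pos'].round(4),'tooly yaw',cy.round(4),'zaxis',R[:,2].round(4),'shift frac',(sh/.5).round(4),'turn',round(d/np.pi,4),'F',s['wrist_force'].round(2),'T',s['torque'].round(2),'op',round(s['opening'],4))
E
python3 -c "
from h import *
plan([.4888,.2708,.15],.57)"
```

```text
t 1.35 tcp [0.4921 0.2687 0.1979] tooly yaw 0.7204 zaxis [-9.e-04 -4.e-04 -1.e+00] shift frac [ 0.0075 -0.0022  0.0959] turn 0.0479 F [-0.67  0.45  0.28] T [-0.05  0.03  0.04] op 0.0512
```

Call:
carry_out([
  [[0.007, -0.002, 0.1], 0.048],
  [[0, 0, 0.1], 0],
  [[0, 0, 0.05], 0],
  [[0, 0, 0], 0],
])

```text
time_s: 1.85
tcp_pos: [0.4878, 0.2708, 0.0717]
eef_rot: [-0.001, 0.477, 0.879, -0.002]
wrist_force: [0.1, -0.4, 1.3]
opening: 0.0513
```

```bash
python3 -c "
from h import *
plan([.4888,.2708,.027],.57)
for n in('scene','top'):
    cv2.imwrite(f'pics/{n}1.png',read_camera(n)[:,:,::-1])
a=cv2.imread('pics/top1.png');b=cv2.imread('pics/scene1.png')
r=lambda im,x,y,w,h,k:cv2.resize(im[y:y+h,x:x+w],None,fx=k,fy=k,interpolation=cv2.INTER_CUBIC)
cv2.imwrite('pics/c4.png',np.hstack([r(a,130,290,80,80,5),r(b,410,210,80,80,5)]))
"
```

```text
t 1.85 tcp [0.4878 0.2708 0.0717] tooly yaw 0.576 zaxis [-0.0035 -0.0017 -1.    ] shift frac [-0.0011  0.002   0.0895] turn 0.0019 F [ 0.08 -0.44  1.31] T [-0.01 -0.03  0.01] op 0.0513
```

View pics/c4.png

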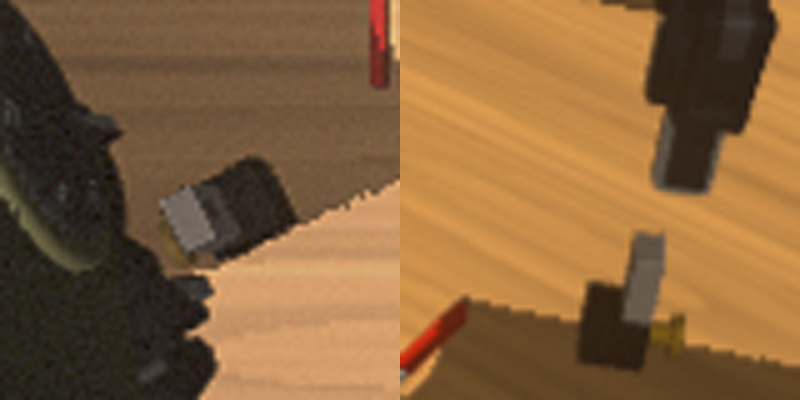

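```bash
python3 -c "
from h import *
s=read_state();p=s['tcp_pos'];d=np.array([np.cos(.576),np.sin(.576),0])
for n in('top','scene'):
  for k in(-.035,0,.035): print(n,k,proj(n,p+d*k+[0,0,.008]))
"
```

```text
top -0.035 [172.54585785 351.80119042]
top 0 [161.65965002 333.25006556]
top 0.035 [150.90532428 314.92368022]
scene -0.035 [461.0070364  238.52251117]
scene 0 [461.95686918 248.80626538]
scene 0.035 [462.96533296 259.72481207]
```

Call:
carry_out([
  [[-0.001, 0.002, 0.045], 0.002],
  [[0, 0, 0.044], 0],
  [[0, 0, 0], 0],
])

```text
time_s: 2.33
tcp_pos: [0.4898, 0.2714, 0.0292]
eef_rot: [-0.0, 0.48, 0.877, -0.0]
wrist_force: [-0.4, 0.3, 0.1]
opening: 0.0514
```

Call:
carry_out([
  [[0, 0, 0], 0],
  [[0, 0, 0], 0],
  [[0, 0, 0], 0],
  [[0, 0, 0], 0],
], fingers=-1)

```text
time_s: 2.82
tcp_pos: [0.49, 0.2714, 0.0293]
eef_rot: [0.0, 0.48, 0.877, 0.0]
wrist_force: [-0.8, -0.8, -0.3]
opening: -0.0001
```

```bash
cat > look.py <<'E'
from h import *
import sys
i=sys.argv[1];tx,ty,sx,sy,w=map(int,sys.argv[2:7])
for n in('scene','top'):
    cv2.imwrite(f'pics/{n}{i}.png',read_camera(n)[:,:,::-1])
a=cv2.imread(f'pics/top{i}.png');b=cv2.imread(f'pics/scene{i}.png')
r=lambda im,x,y:cv2.resize(im[y:y+w,x:x+w],(400,400),interpolation=cv2.INTER_CUBIC)
cv2.imwrite(f'pics/d{i}.png',np.hstack([r(a,tx,ty),r(b,sx,sy)]))
E
python3 look.py 2 130 290 410 210 80; python3 -c "
from h import *
plan([.4888,.2708,.027],.57)"
```

```text
t 2.925 tcp [0.49   0.2714 0.0291] tooly yaw 0.5696 zaxis [ 1.e-04  1.e-04 -1.e+00] shift frac [ 0.0002 -0.0026  0.0042] turn -0.0001 F [-0.47 -0.7   0.28] T [ 0.01 -0.04  0.04] op 0.0001
```

View pics/d2.png

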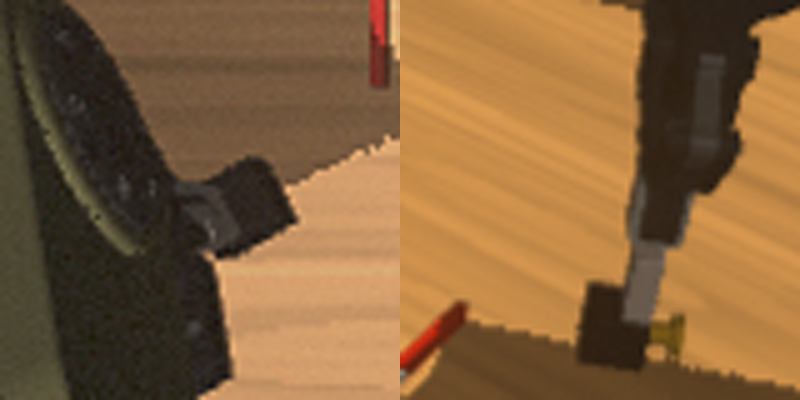

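```bash
python3 -c "
from h import *
print(pl('scene',462.6,259,.029),pl('scene',462.6,259,.056),pl('scene',462.6,259,.065))
print(proj('scene',[.49,.2714,.029]),proj('top',[.49,.2714,.029]),proj('top',[.49,.2714,.06]))
a=cv2.imread('pics/top2.png');b=cv2.imread('pics/scene2.png')
r=lambda im,x,y,w:cv2.convertScaleAbs(cv2.resize(im[y:y+w,x:x+w],(400,400),interpolation=cv2.INTER_CUBIC),alpha=2.5)
cv2.imwrite('pics/e2.png',np.hstack([r(a,140,305,50),r(b,430,230,50)]))
"
```

```text
[0.45175199 0.26225583 0.029     ] [0.48475857 0.27572591 0.056     ] [0.49576076 0.28021594 0.065     ]
[457.0559956  269.41604342] [171.14986605 332.44711865] [165.84268922 332.62439936]
```

View pics/e2.png

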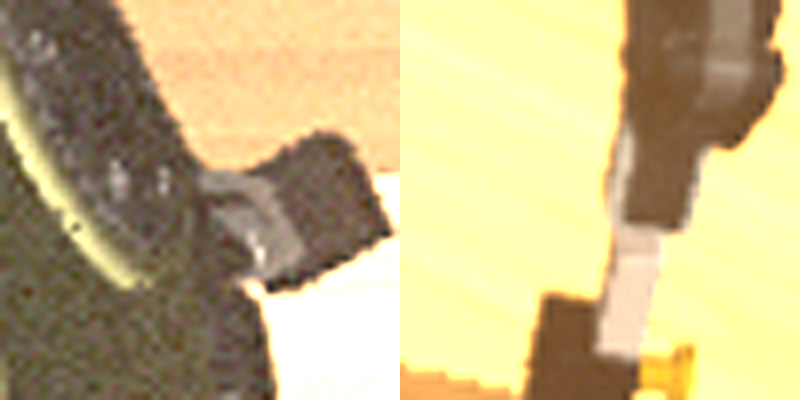

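Call:
carry_out([
  [[0, 0, -0.1], 0],
  [[-0.12, 0, 0], 0],
  [[-0.12, 0, 0], 0],
  [[0, 0, 0], 0],
])

```text
time_s: 3.42
tcp_pos: [0.5562, 0.1672, 0.079]
eef_rot: [0.0, 0.482, 0.876, 0.0]
wrist_force: [-0.4, 0.4, -0.2]
opening: 0.0001
```

```bash
python3 look.py 3 170 220 360 180 160; python3 -c "
from h import *
plan([.4888,.2708,.027],.57);s=read_state();print(proj('top',s['tcp_pos']),proj('scene',s['tcp_pos']))"
```

```text
t 3.525 tcp [0.5546 0.1701 0.0788] tooly yaw 0.5686 zaxis [-4.e-04  1.e-04 -1.e+00] shift frac [ 0.2406 -0.0024  0.1036] turn -0.0005 F [-0.34  0.04 -0.44] T [-0.03  0.02  0.07] op 0.0001
[226.09238748 292.94088548] [400.77032011 243.39785795]
```

View pics/top3.png

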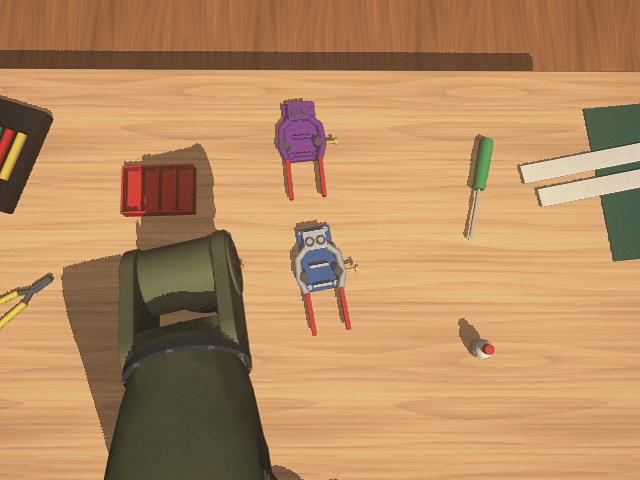

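View pics/scene3.png

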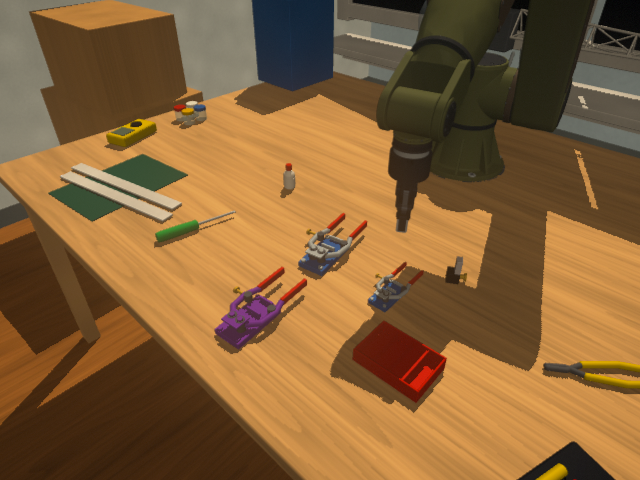

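```bash
python3 -c "
from h import *
print(pl('top',255,365,0))
plan([.43,.14,.05],.57)"
```

```text
[0.43316765 0.12901246 0.        ]
t 3.525 tcp [0.5546 0.1701 0.0788] tooly yaw 0.5686 zaxis [-4.e-04  1.e-04 -1.e+00] shift frac [ 0.0835 -0.2424  0.0577] turn -0.0005 F [-0.34  0.04 -0.44] T [-0.03  0.02  0.07] op 0.0001
```

Call:
carry_out([
  [[0.03, -0.08, 0], 0],
  [[0.03, -0.08, 0], 0],
  [[0.024, -0.08, 0], 0],
  [[0, 0, 0.056], 0],
  [[0, 0, 0], 0],
])

```text
time_s: 4.15
tcp_pos: [0.4296, 0.1416, 0.0502]
eef_rot: [-0.001, 0.479, 0.878, -0.001]
wrist_force: [-0.2, -0.5, -0.1]
opening: -0.0002
```

```bash
python3 look.py 4 190 300 400 160 130; python3 -c "
from h import *
plan([.43,.14,.05],.57);s=read_state();print(proj('top',s['tcp_pos']),proj('scene',s['tcp_pos']))"
```

```text
t 4.25 tcp [0.4311 0.1417 0.0515] tooly yaw 0.5707 zaxis [ 1.e-04  1.e-04 -1.e+00] shift frac [-0.0017 -0.0037  0.003 ] turn 0.0002 F [1.77 0.27 0.63] T [-0.04  0.02 -0.07] op -0.0002
[243.68064815 368.59773069] [421.48090865 223.87580136]
```

View pics/d4.png

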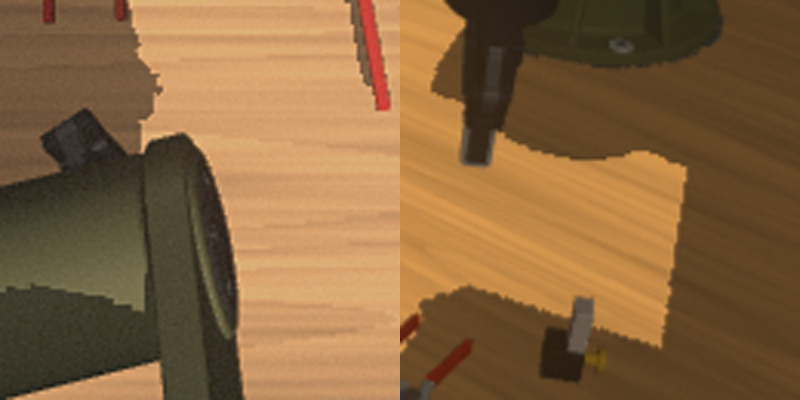

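Call:
carry_out([
  [[0, 0, 0.03], 0],
  [[0, 0, 0.03], 0],
  [[0, 0, 0], 0],
])

```text
time_s: 4.62
tcp_pos: [0.4301, 0.1408, 0.0196]
eef_rot: [-0.001, 0.48, 0.877, -0.001]
wrist_force: [-0.1, 0.3, 0.4]
opening: -0.0001
```

Call:
carry_out([
  [[0, 0, 0.006], 0],
  [[0, 0, 0], 0],
])

```text
time_s: 4.88
tcp_pos: [0.431, 0.141, 0.018]
eef_rot: [0.0, 0.48, 0.877, 0.0]
wrist_force: [-0.1, -0.8, 0.5]
opening: -0.0005
```

Call:
carry_out([
  [[0, 0, 0.006], 0],
  [[0, 0, 0], 0],
])

```text
time_s: 5.12
tcp_pos: [0.4309, 0.141, 0.0149]
eef_rot: [-0.0, 0.48, 0.877, -0.0]
wrist_force: [1.3, 0.7, -0.9]
opening: 0.0005
```

```bash
python3 look.py 5 190 300 400 160 130; python3 -c "
from h import *
plan([.43,.14,.05],.57);s=read_state();print(proj('top',s['tcp_pos']),proj('scene',s['tcp_pos']))"
```

```text
t 5.225 tcp [0.431  0.141  0.0151] tooly yaw 0.5697 zaxis [ 1.e-04 -0.e+00 -1.e+00] shift frac [-0.0007 -0.0027 -0.0699] turn -0.0001 F [-0.05 -0.38  0.49] T [ 0.03  0.01 -0.02] op 0.0002
[247.02690383 366.95175908] [419.23313703 236.69843719]
```

View pics/d5.png

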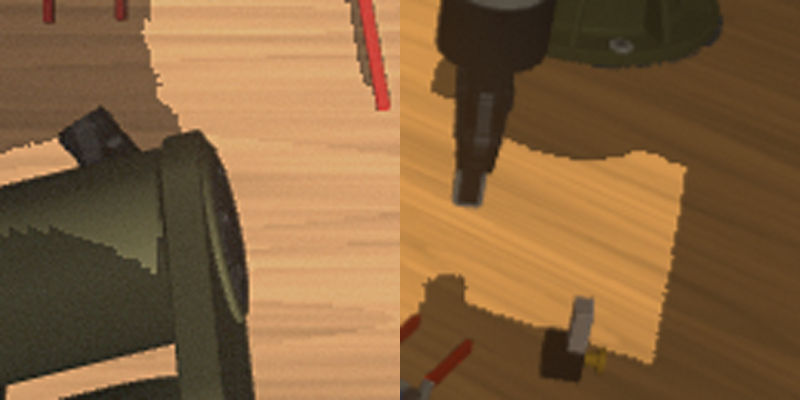

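Call:
carry_out([
  [[0, 0, 0.008], 0],
  [[0, 0, 0.008], 0],
  [[0, 0, 0], 0],
])

```text
time_s: 5.6
tcp_pos: [0.4307, 0.1409, 0.0066]
eef_rot: [-0.0, 0.48, 0.877, -0.0]
wrist_force: [-0.6, -0.7, -0.1]
opening: -0.0001
```

Call:
carry_out([
  [[0, 0, 0.006], 0],
  [[0, 0, 0], 0],
])

```text
time_s: 5.85
tcp_pos: [0.4308, 0.141, 0.0038]
eef_rot: [-0.0, 0.48, 0.877, -0.0]
wrist_force: [0.1, 0.4, 0.0]
opening: 0.0
```

Call:
carry_out([
  [[0, 0, 0.006], 0],
  [[0, 0, 0], 0],
])

```text
time_s: 6.1
tcp_pos: [0.4308, 0.141, 0.0008]
eef_rot: [-0.0, 0.48, 0.877, -0.0]
wrist_force: [0.1, 0.4, -0.4]
opening: -0.0002
```

Call:
carry_out([
  [[0, 0, 0.006], 0],
  [[0, 0, 0], 0],
])

```text
time_s: 6.35
tcp_pos: [0.4308, 0.141, -0.0022]
eef_rot: [-0.0, 0.48, 0.877, -0.0]
wrist_force: [-0.3, 0.9, 0.1]
opening: -0.0001
```

Call:
carry_out([
  [[0, 0, 0.01], 0],
  [[0, 0, 0.01], 0],
  [[0, 0, 0], 0],
])

```text
time_s: 6.72
tcp_pos: [0.4307, 0.1409, -0.0125]
eef_rot: [-0.0, 0.48, 0.877, -0.0]
wrist_force: [-1.0, 0.9, -0.1]
opening: -0.0002
```

Call:
carry_out([
  [[0, 0, 0.006], 0],
  [[0, 0, 0], 0],
])

```text
time_s: 6.98
tcp_pos: [0.4309, 0.141, -0.0152]
eef_rot: [-0.0, 0.48, 0.877, -0.0]
wrist_force: [-0.3, -0.5, 0.2]
opening: 0.0001
```

Call:
carry_out([
  [[0, 0, 0.006], 0],
  [[0, 0, 0], 0],
])

```text
time_s: 7.22
tcp_pos: [0.4308, 0.141, -0.0182]
eef_rot: [-0.0, 0.48, 0.877, -0.0]
wrist_force: [-0.1, -0.2, -0.1]
opening: 0.0
```

Call:
carry_out([
  [[0, 0, 0.006], 0],
  [[0, 0, 0], 0],
])

```text
time_s: 7.48
tcp_pos: [0.4308, 0.141, -0.0212]
eef_rot: [-0.0, 0.48, 0.877, -0.0]
wrist_force: [-0.8, -0.6, -0.0]
opening: -0.0
```

```bash
python3 look.py 6 190 300 400 160 130; python3 -c "
from h import *
plan([.43,.14,.05],.57);s=read_state();print(proj('top',s['tcp_pos']),proj('scene',s['tcp_pos']))"
```

```text
t 7.575 tcp [ 0.4309  0.141  -0.021 ] tooly yaw 0.5696 zaxis [-1.e-04 -0.e+00 -1.e+00] shift frac [-0.0007 -0.0027 -0.1421] turn -0.0001 F [ 0.01 -0.05  0.33] T [-0.04 -0.06  0.01] op -0.0
[249.70300131 365.40313382] [417.31579825 249.02111837]
```

View pics/d6.png

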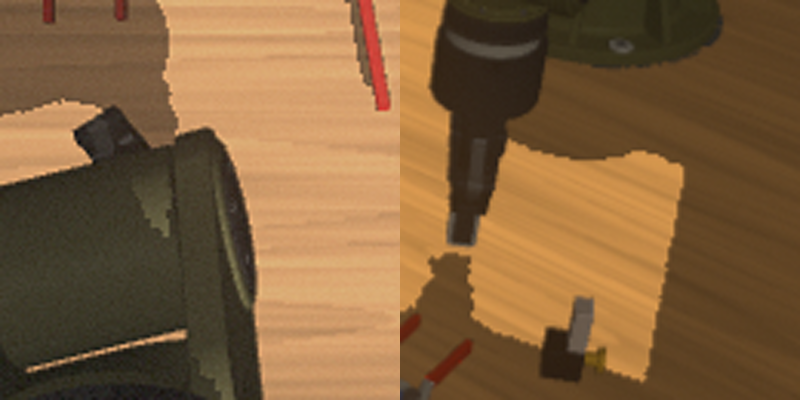

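Call:
carry_out([
  [[0, 0, 0.006], 0],
  [[0, 0, 0], 0],
])

```text
time_s: 7.82
tcp_pos: [0.4308, 0.141, -0.0243]
eef_rot: [-0.0, 0.48, 0.877, -0.0]
wrist_force: [-0.0, -0.3, -0.5]
opening: -0.0
```

Call:
carry_out([
  [[0, 0, 0.004], 0],
  [[0, 0, 0], 0],
])

```text
time_s: 8.07
tcp_pos: [0.4308, 0.141, -0.0262]
eef_rot: [-0.0, 0.48, 0.877, -0.0]
wrist_force: [0.5, -0.9, -0.1]
opening: 0.0002
```

Call:
carry_out([
  [[0, 0, 0.004], 0],
  [[0, 0, 0], 0],
])

```text
time_s: 8.32
tcp_pos: [0.4308, 0.141, -0.0282]
eef_rot: [-0.0, 0.48, 0.877, -0.0]
wrist_force: [0.0, -0.1, 0.3]
opening: -0.0002
```

Call:
carry_out([
  [[0, 0, 0.004], 0],
  [[0, 0, 0], 0],
])

```text
time_s: 8.57
tcp_pos: [0.4309, 0.141, -0.0302]
eef_rot: [-0.0, 0.48, 0.877, -0.0]
wrist_force: [-1.0, -0.6, 0.3]
opening: 0.0004
```

Call:
carry_out([
  [[0, 0, 0.003], 0],
  [[0, 0, 0], 0],
])

```text
time_s: 8.82
tcp_pos: [0.4309, 0.141, -0.0316]
eef_rot: [-0.0, 0.48, 0.877, -0.0]
wrist_force: [-0.4, -0.4, -0.2]
opening: 0.0002
```

Call:
carry_out([
  [[0, 0, 0.003], 0],
  [[0, 0, 0], 0],
])

```text
time_s: 9.07
tcp_pos: [0.431, 0.141, -0.0328]
eef_rot: [0.0, 0.48, 0.877, 0.0]
wrist_force: [-2.5, -0.3, 6.8]
opening: 0.0
```

Call:
carry_out([
  [[0, 0, 0.003], 0],
  [[0, 0, 0], 0],
])

```text
time_s: 9.32
tcp_pos: [0.4312, 0.1411, -0.0329]
eef_rot: [0.0, 0.48, 0.877, 0.0]
wrist_force: [-13.5, -3.9, 35.9]
opening: -0.0001
```

Call:
carry_out([
  [[0, 0, 0.003], 0],
  [[0, 0, 0], 0],
])

```text
time_s: 9.57
tcp_pos: [0.4313, 0.1411, -0.033]
eef_rot: [0.0, 0.48, 0.877, 0.0]
wrist_force: [-23.5, -6.7, 64.9]
opening: 0.0001
```

```bash
python3 look.py 7 190 300 400 190 80; python3 -c "
from h import *
plan([.43,.14,.05],.57);s=read_state();print(proj('top',s['tcp_pos']),proj('scene',s['tcp_pos']),proj('scene',[.4309,.141,0]))"
```

```text
t 9.675 tcp [ 0.4313  0.1411 -0.033 ] tooly yaw 0.5699 zaxis [ 7.e-04  1.e-04 -1.e+00] shift frac [-0.0006 -0.0033 -0.1661] turn -0.0 F [-22.85  -6.36  65.39] T [-1.19  4.22  0.01] op 0.0002
[250.47266639 364.70108045] [416.65398784 253.11410984] [418.4355494  241.88552702]
```

View pics/d7.png

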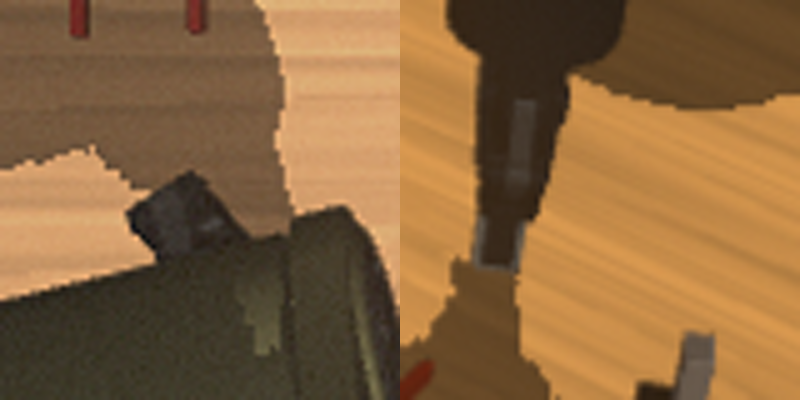

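Call:
carry_out([
  [[0, 0, -0.02], 0],
  [[0, 0, -0.08], 0],
  [[0, 0, -0.1], 0],
  [[0, 0, 0], 0],
], fingers=-1)

```text
time_s: 10.18
tcp_pos: [0.4328, 0.1415, 0.0671]
eef_rot: [0.002, 0.48, 0.877, 0.002]
wrist_force: [0.3, -1.0, -0.4]
opening: -0.0001
```

```bash
sed -i 's/sh=R.T@(np.array(t)-s/sh=R.T@(np.array(t)-[0,0,.0327]-s/' h.py; python3 -c "
from h import *
plan([.4888,.2710,.11],.57)"
```

```text
t 10.175 tcp [0.4328 0.1415 0.0671] tooly yaw 0.5697 zaxis [ 0.006   0.0015 -1.    ] shift frac [ 0.1577  0.2343 -0.0193] turn -0.0001 F [ 0.3  -0.95 -0.37] T [ 0.02  0.02 -0.02] op -0.0001
```

Call:
carry_out([
  [[0.04, 0.06, 0], 0],
  [[0.04, 0.06, 0], 0],
  [[0.04, 0.06, 0], 0],
  [[0.038, 0.054, -0.02], 0],
  [[0, 0, 0], 0],
], fingers=0.2)

```text
time_s: 10.8
tcp_pos: [0.487, 0.2721, 0.0734]
eef_rot: [-0.0, 0.479, 0.878, -0.0]
wrist_force: [-0.2, 0.4, -0.7]
opening: 0.051
```

```bash
python3 look.py 8 130 290 410 210 80; python3 -c "
from h import *
plan([.4888,.2710,.03],.57)"
```

```text
t 10.9 tcp [0.4862 0.2703 0.0729] tooly yaw 0.5701 zaxis [-1.5e-03 -8.0e-04 -1.0e+00] shift frac [-0.0015  0.0054  0.1512] turn 0.0 F [-0.25 -0.88 -0.74] T [-0.01  0.02 -0.04] op 0.051
```

View pics/d8.png

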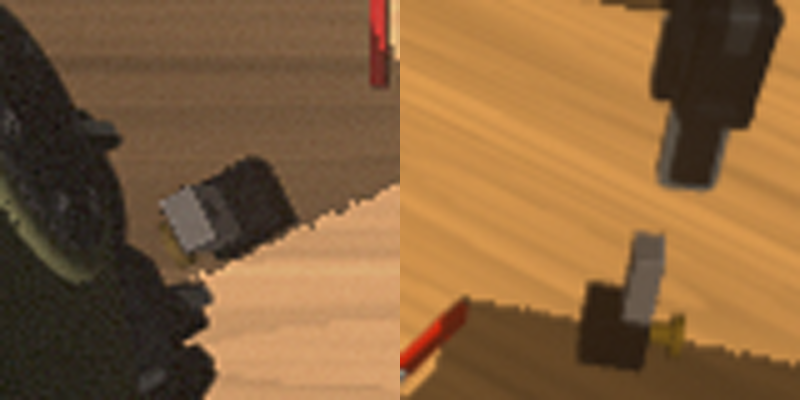

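Call:
carry_out([
  [[-0.001, 0.005, 0.06], 0],
  [[0, 0, 0.06], 0],
  [[0, 0, 0.034], 0],
  [[0, 0, 0], 0],
])

```text
time_s: 11.4
tcp_pos: [0.4886, 0.2708, -0.0039]
eef_rot: [-0.001, 0.48, 0.877, -0.001]
wrist_force: [-0.4, -0.4, -0.1]
opening: 0.0511
```

Call:
carry_out([
  [[0, 0, 0], 0],
  [[0, 0, 0], 0],
  [[0, 0, 0], 0],
  [[0, 0, 0], 0],
], fingers=-1)

```text
time_s: 11.9
tcp_pos: [0.4898, 0.2719, -0.0019]
eef_rot: [0.001, 0.48, 0.877, 0.001]
wrist_force: [0.1, -0.0, 6.5]
opening: 0.0191
```

```bash
python3 look.py 9 130 290 410 210 80; python3 -c "
from h import *
plan([.4888,.2710,.03],.57)"
```

```text
t 12.0 tcp [ 0.4898  0.2719 -0.0018] tooly yaw 0.5698 zaxis [ 1.8e-03  8.0e-04 -1.0e+00] shift frac [-0.0004 -0.0027  0.0017] turn -0.0001 F [-0.95  0.2   7.52] T [-0.1   0.15  0.  ] op 0.0186
```

View pics/d9.png

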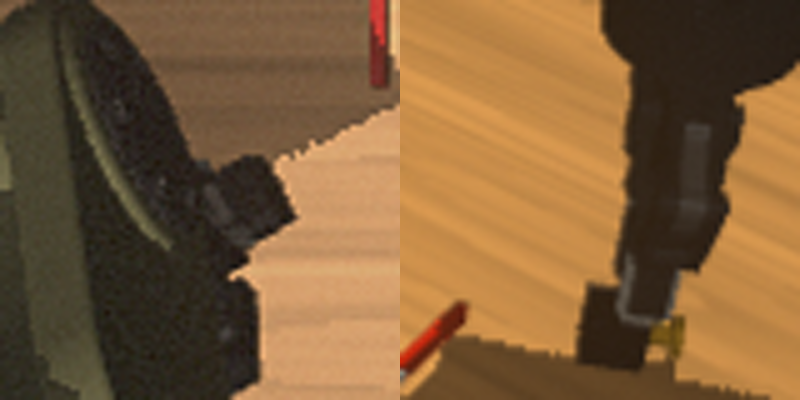

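Call:
carry_out([
  [[0, 0, -0.06], 0],
  [[0, 0, -0.08], 0],
  [[0, 0, -0.08], 0],
  [[0, 0, 0], 0],
])

```text
time_s: 12.5
tcp_pos: [0.4905, 0.2722, 0.1103]
eef_rot: [0.002, 0.48, 0.877, 0.002]
wrist_force: [0.6, 0.3, -1.4]
opening: 0.0189
```

```bash
python3 -c "
from h import *
plan([.5906,.0122,.14],.182)"
```

```text
t 12.5 tcp [0.4905 0.2722 0.1103] tooly yaw 0.5698 zaxis [ 0.0052  0.0025 -1.    ] shift frac [-0.5459 -0.1121  0.0057] turn 0.1234 F [ 0.61  0.3  -1.41] T [0.01 0.04 0.  ] op 0.0189
```

Call:
carry_out([
  [[-0.1, -0.02, 0], 0],
  [[-0.1, -0.02, 0], 0],
  [[-0.1, -0.02, 0], 0],
  [[-0.1, -0.02, 0], 0],
  [[-0.1, -0.02, 0], 0],
])

```text
time_s: 13.12
tcp_pos: [0.5819, 0.0324, 0.1059]
eef_rot: [-0.001, 0.48, 0.877, -0.0]
wrist_force: [0.5, 1.5, -0.5]
opening: 0.0188
```

Call:
carry_out([
  [[-0.04, -0.01, 0], 0.03],
  [[0, 0, 0], 0.045],
  [[0, 0, 0], 0.048],
  [[0, 0, 0], 0],
  [[0, 0, 0], 0],
])

```text
time_s: 13.75
tcp_pos: [0.5883, 0.0146, 0.1065]
eef_rot: [-0.0, 0.638, 0.77, -0.0]
wrist_force: [0.2, 0.4, -1.2]
opening: 0.019
```

```bash
python3 look.py 10 270 210 280 130 130; python3 -c "
from h import *
plan([.5906,.0122,.085],.182)"
```

```text
t 13.85 tcp [0.5884 0.0146 0.1068] tooly yaw 0.1856 zaxis [-3.e-04  0.e+00 -1.e+00] shift frac [-0.0056  0.0034  0.1089] turn 0.0011 F [-0.66 -0.65 -1.29] T [ 0.04 -0.03  0.01] op 0.0188
```

View pics/d10.png

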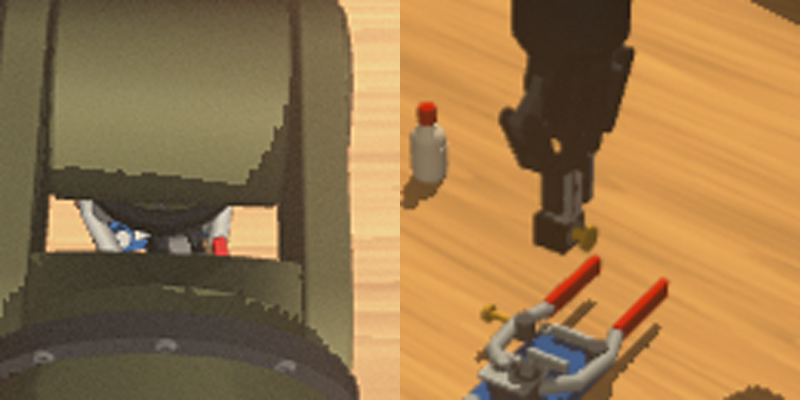

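Call:
carry_out([
  [[-0.006, 0.003, 0.06], 0.001],
  [[0, 0, 0.06], 0],
  [[0, 0, 0.03], 0],
  [[0, 0, 0], 0],
])

```text
time_s: 14.35
tcp_pos: [0.5902, 0.0119, 0.0314]
eef_rot: [-0.001, 0.64, 0.768, -0.0]
wrist_force: [0.3, 0.8, -1.2]
opening: 0.0189
```

```bash
python3 look.py 11 270 210 290 190 80; python3 -c "
from h import *
plan([.5906,.0122,.0448],.182)"
```

```text
t 14.45 tcp [0.5912 0.0119 0.0331] tooly yaw 0.1805 zaxis [ 1.5e-03 -1.0e-04 -1.0e+00] shift frac [ 0.0008 -0.0011  0.0419] turn -0.0005 F [ 0.96 -0.5  -0.89] T [-0.02 -0.01  0.05] op 0.0187
```

View pics/d11.png

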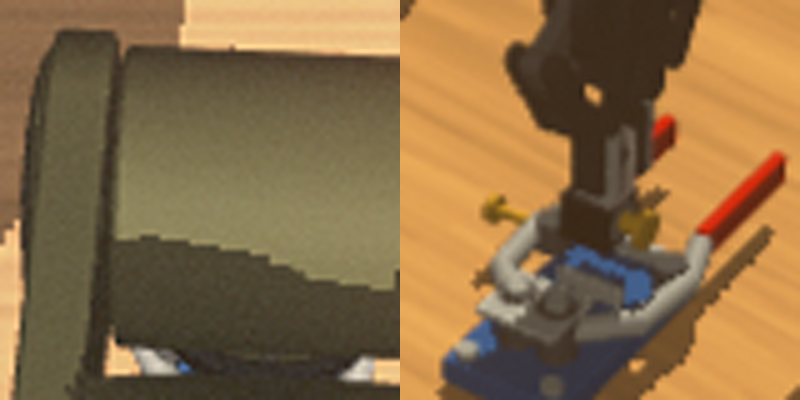

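Call:
carry_out([
  [[0.001, -0.001, 0.014], 0],
  [[0, 0, 0], 0],
])

```text
time_s: 14.7
tcp_pos: [0.5898, 0.0123, 0.0249]
eef_rot: [-0.0, 0.641, 0.768, -0.0]
wrist_force: [0.4, -0.3, -1.0]
opening: 0.0187
```

Call:
carry_out([
  [[0, 0, 0.008], 0],
  [[0, 0, 0], 0],
])

```text
time_s: 14.95
tcp_pos: [0.5904, 0.0124, 0.021]
eef_rot: [0.0, 0.641, 0.768, 0.0]
wrist_force: [4.1, 2.6, -3.0]
opening: 0.0187
```

Call:
carry_out([
  [[0, 0, 0.008], 0],
  [[0, 0, 0], 0],
])

```text
time_s: 15.2
tcp_pos: [0.5905, 0.0122, 0.017]
eef_rot: [0.001, 0.641, 0.768, 0.0]
wrist_force: [6.0, 0.6, -3.5]
opening: 0.0183
```

```bash
python3 look.py 12 270 210 290 190 80; python3 -c "
from h import *
plan([.5906,.0122,.0448],.182)"
```

```text
t 15.3 tcp [0.5906 0.0123 0.0169] tooly yaw 0.1802 zaxis [ 0.0014 -0.     -1.    ] shift frac [-0.0001  0.      0.0097] turn -0.0006 F [ 5.27  0.29 -2.54] T [ 0.11 -1.18  0.07] op 0.0187
```

View pics/d12.png

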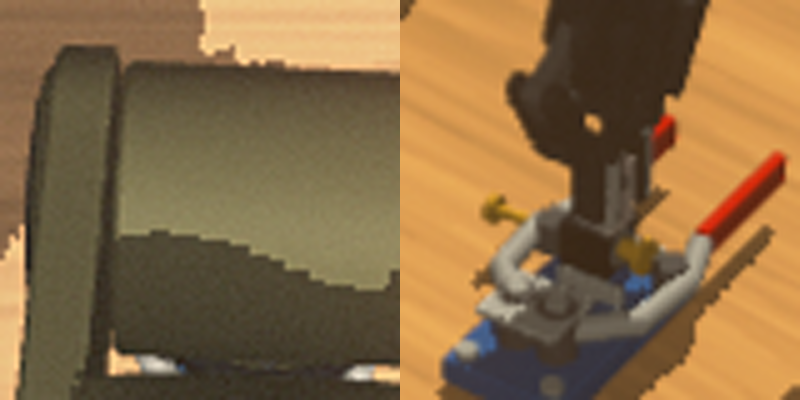

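Call:
carry_out([
  [[0, 0.002, 0.0], 0],
  [[0, 0, 0.006], 0],
  [[0, 0, 0], 0],
])

```text
time_s: 15.68
tcp_pos: [0.5908, 0.0124, 0.0136]
eef_rot: [-0.0, 0.641, 0.768, -0.0]
wrist_force: [1.8, 1.2, -2.0]
opening: 0.0185
```

Call:
carry_out([
  [[0, 0, 0.003], 0],
  [[0, 0, 0], 0],
])

```text
time_s: 15.92
tcp_pos: [0.5908, 0.0124, 0.0123]
eef_rot: [-0.0, 0.641, 0.768, -0.0]
wrist_force: [2.1, 0.6, -1.8]
opening: 0.0183
```

Call:
carry_out([
  [[0, 0, 0.002], 0],
  [[0, 0, 0], 0],
])

```text
time_s: 16.18
tcp_pos: [0.5909, 0.0125, 0.0122]
eef_rot: [-0.0, 0.641, 0.768, -0.0]
wrist_force: [-3.0, 0.5, 7.0]
opening: 0.0188
```

Call:
carry_out([
  [[0, 0, 0.002], 0],
  [[0, 0, 0], 0],
])

```text
time_s: 16.42
tcp_pos: [0.591, 0.0125, 0.0121]
eef_rot: [0.0, 0.641, 0.768, 0.0]
wrist_force: [-9.5, 0.5, 17.9]
opening: 0.0188
```

```bash
python3 look.py 13 270 210 290 190 80; python3 -c "
from h import *
plan([.5906,.0122,.0448],.182)"
```

```text
t 16.525 tcp [0.5911 0.0125 0.0121] tooly yaw 0.1802 zaxis [ 4.e-04 -1.e-04 -1.e+00] shift frac [-0.0004 -0.0011  0.0001] turn -0.0006 F [-9.35  0.31 18.38] T [ 0.01  1.61 -0.07] op 0.0191
```

View pics/d13.png

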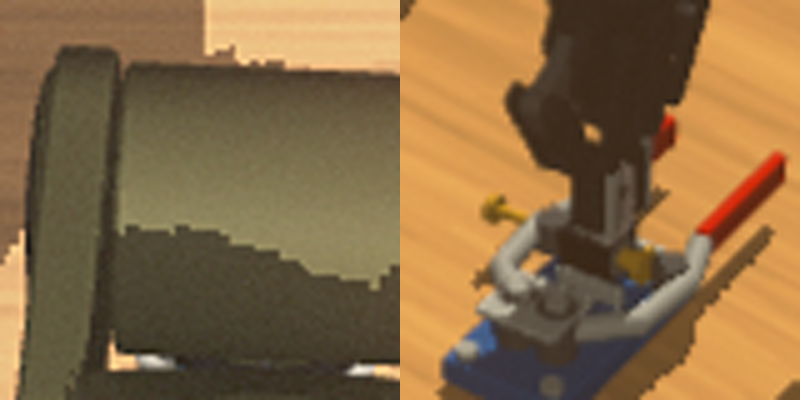

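Call:
carry_out([
  [[0, -0.001, -0.003], 0],
  [[0, 0, 0], 0],
])

```text
time_s: 16.77
tcp_pos: [0.5908, 0.0124, 0.0122]
eef_rot: [0.0, 0.641, 0.768, 0.0]
wrist_force: [0.2, 1.0, 2.5]
opening: 0.0185
```

Call:
carry_out([
  [[0, 0, 0], 0],
  [[0, 0, 0], 0],
  [[0, 0, 0], 0],
  [[0, 0, 0], 0],
], fingers=-0.1)

```text
time_s: 17.27
tcp_pos: [0.5904, 0.0123, 0.0119]
eef_rot: [-0.0, 0.641, 0.768, -0.0]
wrist_force: [-0.3, -0.7, -0.1]
opening: 0.0387
```

Call:
carry_out([
  [[0, 0, -0.05], 0],
  [[0, 0, -0.1], 0],
  [[0, 0, -0.1], 0],
  [[0, 0, 0], 0],
])

```text
time_s: 17.77
tcp_pos: [0.5922, 0.0123, 0.1411]
eef_rot: [0.003, 0.641, 0.768, 0.002]
wrist_force: [1.0, 0.4, 0.4]
opening: 0.0384
```

```bash
python3 look.py 14 270 210 290 190 80; python3 -c "
from h import *
plan([.4,.0,.16],1.753)"
```

```text
t 17.875 tcp [0.5903 0.0123 0.1367] tooly yaw 0.1801 zaxis [-0. -0. -1.] shift frac [ 0.0439 -0.3789  0.0188] turn 0.4993 F [0.26 0.61 0.03] T [ 0.   -0.    0.02] op 0.0384
```

View pics/d14.png

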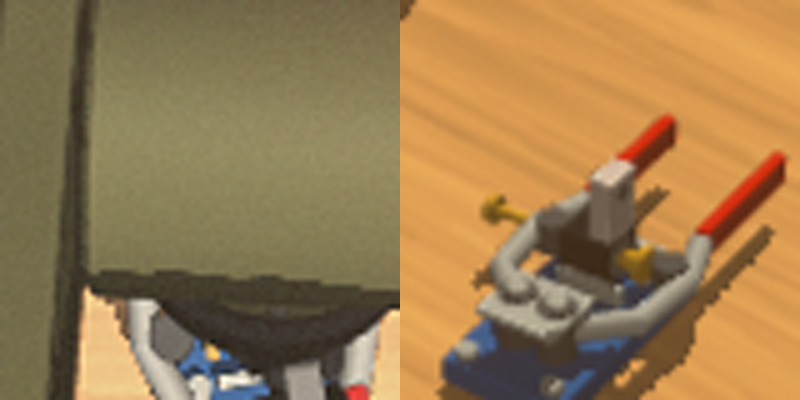

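Call:
carry_out([
  [[-0.001, -0.065, 0], 0],
  [[-0.001, -0.065, 0], 0],
  [[0, 0, 0], 0.05],
  [[0, 0, 0], 0.05],
  [[0, 0, 0], 0.05],
], fingers=1)

```text
time_s: 18.5
tcp_pos: [0.5259, -0.0003, 0.1354]
eef_rot: [-0.001, 0.804, 0.595, -0.001]
wrist_force: [0.1, -0.2, -0.6]
opening: 0.0855
```

Call:
carry_out([
  [[0, 0, 0], 0.05],
  [[0, 0, 0], 0.05],
  [[0, 0, 0], 0.05],
  [[0, 0, 0], 0.05],
  [[0, 0, 0], 0.05],
])

```text
time_s: 19.12
tcp_pos: [0.526, -0.0002, 0.1353]
eef_rot: [-0.0, 0.97, 0.242, -0.001]
wrist_force: [-0.2, -0.6, -0.0]
opening: 0.0852
```

Call:
carry_out([
  [[0, 0, 0], 0.05],
  [[0, 0, 0], 0.05],
  [[0, 0, 0], 0],
])

```text
time_s: 19.5
tcp_pos: [0.5261, -0.0003, 0.1356]
eef_rot: [-0.0, 0.996, 0.09, -0.001]
wrist_force: [-0.0, 0.1, 0.5]
opening: 0.0856
```

```bash
python3 look.py 15 270 210 290 170 100; python3 -c "
from h import *
plan([.5265,.0010,.10],1.753)"
```

```text
t 19.6 tcp [ 5.263e-01 -3.000e-04  1.361e-01] tooly yaw -1.387 zaxis [-1.6e-03  1.0e-04 -1.0e+00] shift frac [ 0.001  -0.0024  0.1376] turn 0.0005 F [-0.35  0.3  -0.31] T [-0.03 -0.03  0.02] op 0.0855
```

View pics/d15.png

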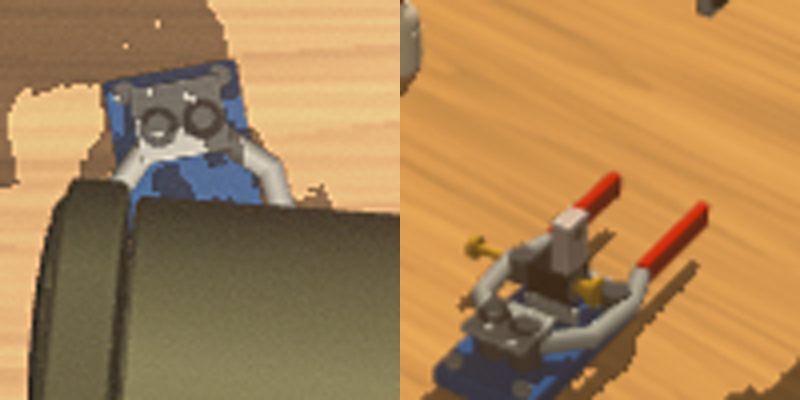

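Call:
carry_out([
  [[0.001, -0.0025, 0.07], 0],
  [[0, 0, 0.08], 0],
  [[0, 0, 0.05], 0],
  [[0, 0, 0], 0],
])

```text
time_s: 20.1
tcp_pos: [0.5258, 0.0011, 0.0353]
eef_rot: [-0.0, 0.996, 0.091, -0.002]
wrist_force: [-0.4, -0.0, 0.2]
opening: 0.0853
```

```bash
python3 look.py 16 270 250 290 150 100; python3 -c "
from h import *
plan([.5265,.0010,.006],1.753)"
```

```text
t 20.2 tcp [0.5273 0.001  0.0377] tooly yaw -1.3893 zaxis [ 5.e-04 -0.e+00 -1.e+00] shift frac [-0.0017 -0.0003  0.1288] turn -0.0002 F [-0.47 -0.67 -0.11] T [-0.04  0.   -0.03] op 0.0851
```

View pics/d16.png

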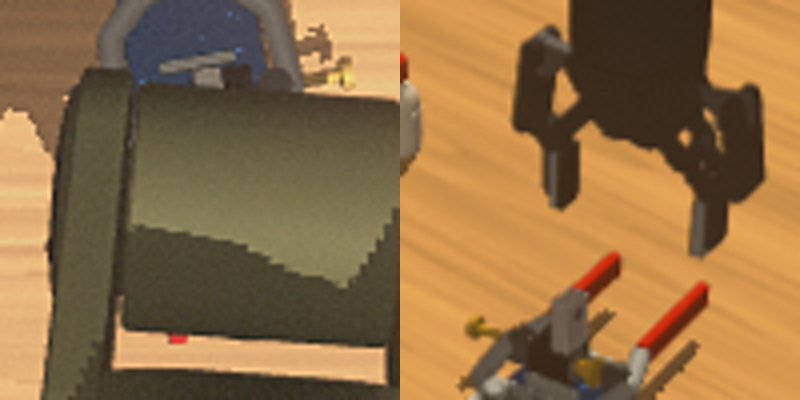

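Call:
carry_out([
  [[-0.001, 0, 0.045], 0],
  [[0, 0, 0.045], 0],
  [[0, 0, 0.039], 0],
  [[0, 0, 0], 0],
])

```text
time_s: 20.7
tcp_pos: [0.5265, 0.0009, -0.0273]
eef_rot: [-0.0, 0.996, 0.09, -0.0]
wrist_force: [0.4, 0.4, 0.8]
opening: 0.0853
```

```bash
python3 look.py 17 270 250 290 150 100; python3 -c "
from h import *
plan([.5265,.0010,.006],1.753)"
```

```text
t 20.8 tcp [ 0.5273  0.0009 -0.0262] tooly yaw -1.3902 zaxis [ 1.7e-03 -1.0e-04 -1.0e+00] shift frac [-0.0015 -0.0005  0.0011] turn -0.0005 F [-0.22  0.02  0.05] T [-0.    0.01 -0.02] op 0.0851
```

View pics/d17.png

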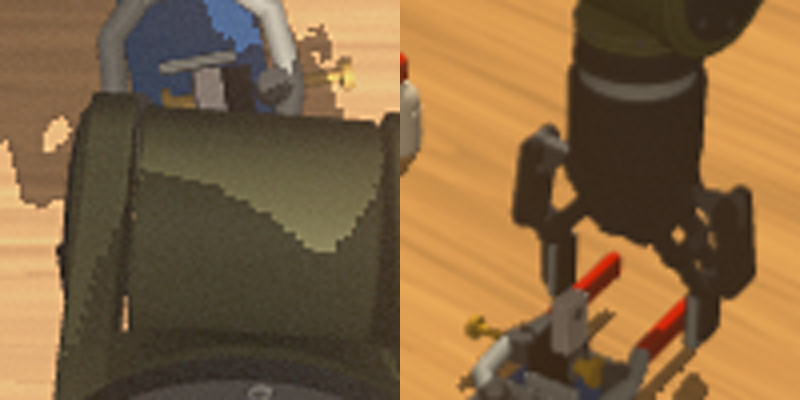

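Call:
carry_out([
  [[-0.0015, 0, 0], 0],
  [[0, 0, 0], 0],
  [[0, 0, 0], 0],
], fingers=0.65)

```text
time_s: 21.18
tcp_pos: [0.5259, 0.0008, -0.0272]
eef_rot: [0.0, 0.996, 0.09, 0.0]
wrist_force: [-0.1, -0.1, 0.8]
opening: 0.0705
```

Call:
carry_out([
  [[0, 0, 0], 0],
  [[0, 0, 0], 0],
], fingers=0.6)

```text
time_s: 21.42
tcp_pos: [0.5258, 0.001, -0.0274]
eef_rot: [-0.0, 0.996, 0.09, 0.0]
wrist_force: [-1.2, 2.5, 0.2]
opening: 0.068
```

Call:
carry_out([
  [[0, 0, 0], 0],
  [[0, 0, 0], 0],
], fingers=0.55)

```text
time_s: 21.68
tcp_pos: [0.5258, 0.0008, -0.0274]
eef_rot: [0.0, 0.996, 0.09, 0.0]
wrist_force: [-0.7, 0.7, 2.3]
opening: 0.0663
```

Call:
carry_out([
  [[0, 0, 0], 0],
  [[0, 0, 0], 0],
], fingers=0.5)

```text
time_s: 21.92
tcp_pos: [0.5258, 0.0007, -0.0275]
eef_rot: [0.0, 0.996, 0.09, 0.0]
wrist_force: [-1.9, 0.1, 3.6]
opening: 0.0643
```

Call:
carry_out([
  [[0, 0, 0], 0],
  [[0, 0, 0], 0],
], fingers=0.45)

```text
time_s: 22.18
tcp_pos: [0.5258, 0.0008, -0.0275]
eef_rot: [0.0, 0.996, 0.09, 0.0]
wrist_force: [-0.8, -0.7, 3.3]
opening: 0.0619
```

Call:
carry_out([
  [[0, 0, 0], 0],
  [[0, 0, 0], 0],
], fingers=0.4)

```text
time_s: 22.42
tcp_pos: [0.5258, 0.0008, -0.0275]
eef_rot: [-0.0, 0.996, 0.09, 0.0]
wrist_force: [-1.4, 0.3, 3.8]
opening: 0.06
```

```bash
python3 look.py 18 270 250 290 170 80; python3 -c "
from h import *
plan([.5265,.0010,.006],1.753)"
```

```text
t 22.525 tcp [ 0.5257  0.0008 -0.0275] tooly yaw -1.3907 zaxis [-0. -0. -1.] shift frac [ 0.0016 -0.0001 -0.0016] turn -0.0007 F [-1.23  0.33  3.71] T [-0.03  0.09 -0.03] op 0.0596
```

View pics/d18.png

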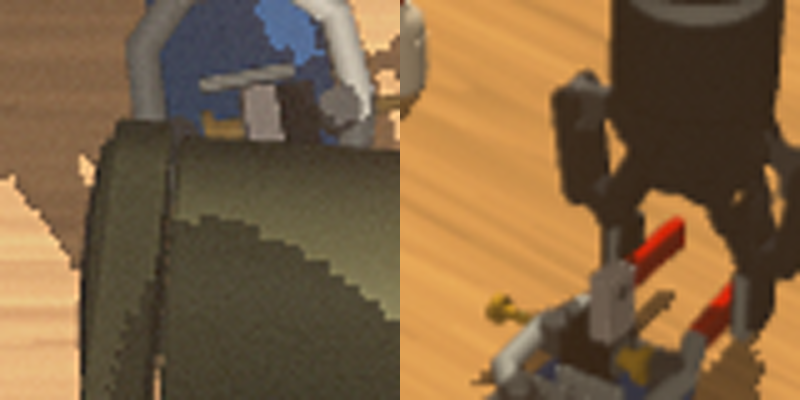

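Call:
carry_out([
  [[0, 0, 0], 0],
  [[0, 0, 0], 0],
], fingers=0.37)

```text
time_s: 22.78
tcp_pos: [0.5257, 0.0008, -0.0275]
eef_rot: [0.0, 0.996, 0.09, -0.0]
wrist_force: [-1.1, -1.0, 4.3]
opening: 0.0582
```

Call:
carry_out([
  [[0, 0, 0], 0],
  [[0, 0, 0], 0],
], fingers=0.34)

```text
time_s: 23.02
tcp_pos: [0.5257, 0.0008, -0.0275]
eef_rot: [0.0, 0.996, 0.09, -0.0]
wrist_force: [-2.1, -1.7, 4.0]
opening: 0.057
```

Call:
carry_out([
  [[0, 0, 0], 0],
  [[0, 0, 0], 0],
], fingers=0.31)

```text
time_s: 23.28
tcp_pos: [0.5257, 0.0008, -0.0275]
eef_rot: [0.0, 0.996, 0.09, -0.0]
wrist_force: [-1.6, -1.4, 5.7]
opening: 0.0562
```

Call:
carry_out([
  [[0, 0, 0], 0],
  [[0, 0, 0], 0],
], fingers=0.28)

```text
time_s: 23.52
tcp_pos: [0.5257, 0.0007, -0.0274]
eef_rot: [0.0, 0.996, 0.09, -0.0]
wrist_force: [-2.0, -1.6, 7.0]
opening: 0.0547
```

```bash
python3 look.py 19 270 250 290 170 80; python3 -c "
from h import *
plan([.5265,.0010,.006],1.753)"
```

```text
t 23.625 tcp [ 0.5257  0.0007 -0.0274] tooly yaw -1.3907 zaxis [-0.e+00 -1.e-04 -1.e+00] shift frac [ 0.0016 -0.0002 -0.0014] turn -0.0007 F [-2.6  -1.74  6.42] T [-0.29  0.34 -0.08] op 0.0552
```

View pics/d19.png

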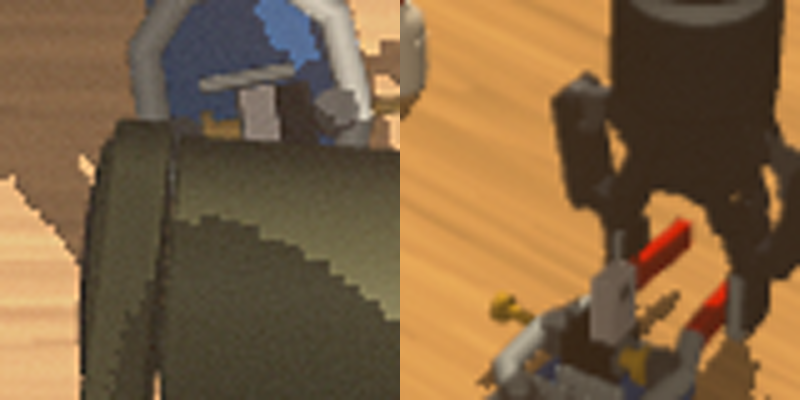

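Call:
carry_out([
  [[0, 0, 0], 0],
  [[0, 0, 0], 0],
], fingers=0.25)

```text
time_s: 23.88
tcp_pos: [0.5257, 0.0007, -0.0273]
eef_rot: [0.0, 0.996, 0.09, -0.0]
wrist_force: [-4.2, -2.9, 8.6]
opening: 0.0534
```

Call:
carry_out([
  [[0, 0, 0], 0],
  [[0, 0, 0], 0],
], fingers=0.22)

```text
time_s: 24.12
tcp_pos: [0.5257, 0.0005, -0.0271]
eef_rot: [0.0, 0.996, 0.09, -0.0]
wrist_force: [-5.0, -3.0, 11.8]
opening: 0.0523
```

Call:
carry_out([
  [[0, 0, 0], 0],
  [[0, 0, 0], 0],
], fingers=0.2)

```text
time_s: 24.38
tcp_pos: [0.5257, 0.0004, -0.027]
eef_rot: [0.0, 0.996, 0.09, -0.0]
wrist_force: [-6.9, -3.8, 13.9]
opening: 0.0517
```

Call:
carry_out([
  [[0, 0, 0], 0],
  [[0, 0, 0], 0],
], fingers=0.18)

```text
time_s: 24.62
tcp_pos: [0.5257, 0.0004, -0.0269]
eef_rot: [0.0, 0.996, 0.09, -0.0]
wrist_force: [-6.9, -5.2, 15.0]
opening: 0.0506
```

Call:
carry_out([
  [[0, 0, 0], 0],
  [[0, 0, 0], 0],
], fingers=0.16)

```text
time_s: 24.88
tcp_pos: [0.5257, 0.0003, -0.027]
eef_rot: [0.0, 0.996, 0.09, -0.0]
wrist_force: [-6.7, -4.8, 13.4]
opening: 0.05
```

Call:
carry_out([
  [[0, 0, 0], 0],
  [[0, 0, 0], 0],
], fingers=0.14)

```text
time_s: 25.12
tcp_pos: [0.5259, 0.0003, -0.027]
eef_rot: [0.0, 0.996, 0.09, 0.0]
wrist_force: [-5.1, -4.8, 11.4]
opening: 0.0488
```

Call:
carry_out([
  [[0, 0, 0], 0],
  [[0, 0, 0], 0],
], fingers=0.12)

```text
time_s: 25.38
tcp_pos: [0.5258, 0.0008, -0.0274]
eef_rot: [0.0, 0.996, 0.09, 0.0]
wrist_force: [-1.7, -2.0, 4.7]
opening: 0.0479
```

```bash
python3 look.py 20 270 250 290 170 80; python3 -c "
from h import *
plan([.5265,.0010,.006],1.753)"
```

```text
t 25.475 tcp [ 0.5258  0.0008 -0.0274] tooly yaw -1.3907 zaxis [ 2.e-04 -0.e+00 -1.e+00] shift frac [ 0.0014 -0.0002 -0.0015] turn -0.0007 F [-0.7  -0.88  4.68] T [-0.17  0.05 -0.04] op 0.0482
```

View pics/d20.png

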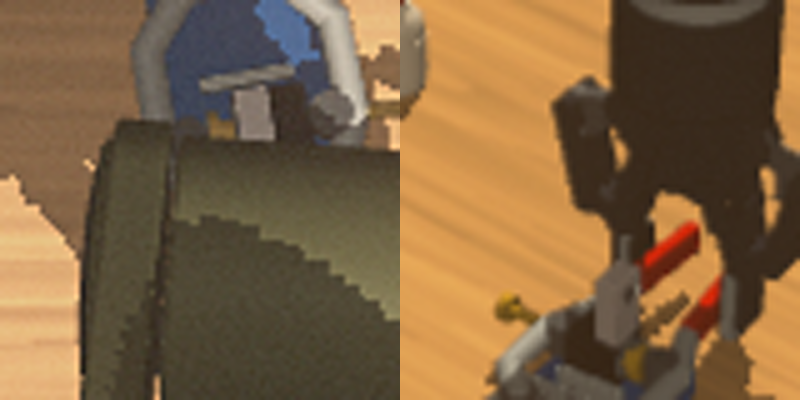

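Call:
carry_out([
  [[0, 0, 0], 0],
  [[0, 0, 0], 0],
  [[0, 0, 0], 0],
], fingers=0.4)

```text
time_s: 25.85
tcp_pos: [0.5256, 0.0009, -0.0278]
eef_rot: [-0.0, 0.996, 0.09, -0.0]
wrist_force: [1.9, -0.4, -4.1]
opening: 0.0593
```

Call:
carry_out([
  [[0, 0, 0], 0],
  [[0, 0, 0], 0],
  [[0, 0, 0], 0],
  [[0, 0, 0], 0],
], fingers=1)

```text
time_s: 26.35
tcp_pos: [0.5258, 0.0008, -0.0275]
eef_rot: [0.0, 0.996, 0.09, 0.0]
wrist_force: [-0.4, -0.1, -0.4]
opening: 0.0856
```

```bash
python3 look.py 21 270 250 290 170 80; python3 -c "
from h import *
plan([.5265,.0010,.15],1.753)"
```

```text
t 26.45 tcp [ 0.5258  0.0008 -0.0275] tooly yaw -1.3907 zaxis [ 1.e-04 -0.e+00 -1.e+00] shift frac [ 1.500e-03 -1.000e-04 -2.895e-01] turn -0.0007 F [-0.06  0.04 -0.12] T [-0.03 -0.01 -0.03] op 0.0852
```

View pics/d21.png

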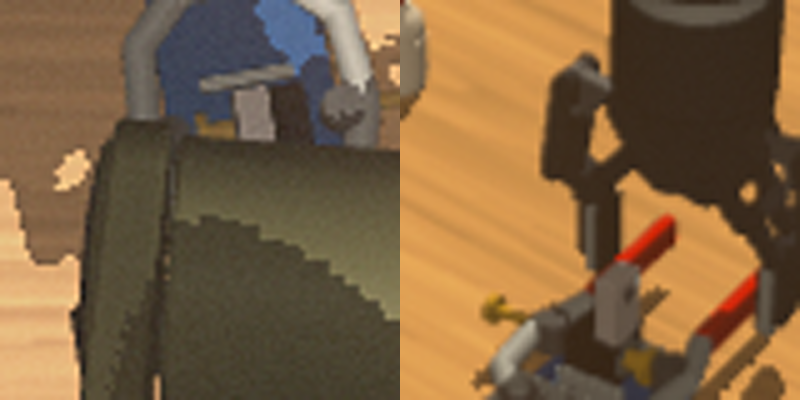

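```bash
python3 -c "
from h import *
r=lambda i:cv2.resize(cv2.imread(f'pics/top{i}.png')[258:283,300:345],(400,222),interpolation=cv2.INTER_NEAREST)
cv2.imwrite('pics/f1.png',np.vstack([np.hstack([r(18),r(20)]),np.hstack([r(21),r(17)])]))
"
```

```text
(no output)
```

View pics/f1.png

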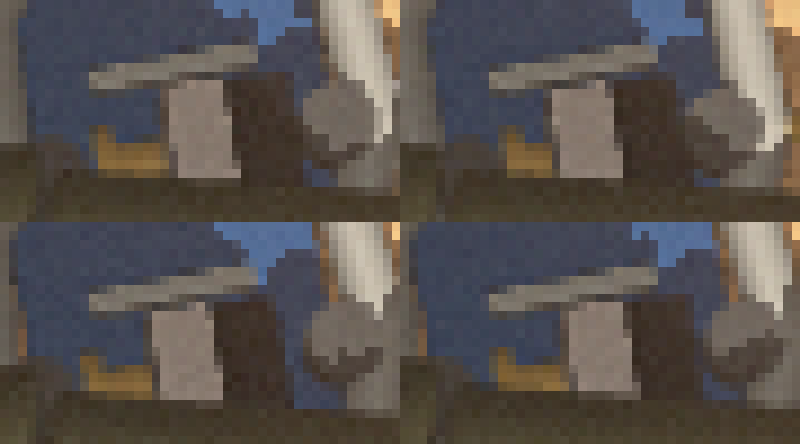

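Call:
carry_out([
  [[0, 0, 0], 0],
  [[0, 0, 0], 0],
  [[0, 0, 0], 0],
], fingers=0.4)

```text
time_s: 26.82
tcp_pos: [0.5257, 0.0008, -0.0274]
eef_rot: [0.0, 0.996, 0.09, 0.0]
wrist_force: [-1.6, 0.5, 5.0]
opening: 0.0599
```

Call:
carry_out([
  [[0, 0, 0], 0],
  [[0, 0, 0], 0],
], fingers=0.25)

```text
time_s: 27.08
tcp_pos: [0.5258, 0.0006, -0.0272]
eef_rot: [0.0, 0.996, 0.09, 0.0]
wrist_force: [-4.1, -1.8, 7.7]
opening: 0.0537
```

Call:
carry_out([
  [[0, 0, 0], 0],
  [[0, 0, 0], 0],
], fingers=0.18)

```text
time_s: 27.32
tcp_pos: [0.5258, 0.0004, -0.0269]
eef_rot: [0.0, 0.996, 0.09, 0.0]
wrist_force: [-6.4, -3.9, 12.1]
opening: 0.0504
```

Call:
carry_out([
  [[0, 0, 0], 0],
  [[0, 0, 0], 0],
], fingers=0.14)

```text
time_s: 27.58
tcp_pos: [0.5259, 0.0003, -0.0269]
eef_rot: [0.0, 0.996, 0.09, 0.0]
wrist_force: [-4.2, -4.5, 10.6]
opening: 0.0491
```

Call:
carry_out([
  [[0, 0, 0], 0],
  [[0, 0, 0], 0],
], fingers=0.11)

```text
time_s: 27.82
tcp_pos: [0.5259, 0.0007, -0.0273]
eef_rot: [0.0, 0.996, 0.09, 0.0]
wrist_force: [-1.9, -2.2, 5.2]
opening: 0.0474
```

```bash
cat > st.py <<'E'
from h import *
import sys
i=sys.argv[1];im=read_camera('top')[:,:,::-1];cv2.imwrite(f'pics/top{i}.png',im)
r=lambda i:cv2.resize(cv2.imread(f'pics/top{i}.png')[258:283,300:345],(400,222),interpolation=cv2.INTER_NEAREST)
cv2.imwrite(f'pics/f{i}.png',np.hstack([r(18),r(i)]))
s=read_state();print(s['time_s'],s['opening'],s['wrist_force'])
E
python3 st.py 22
```

```text
27.875 0.04709577805234725 [-0.81208338 -0.63384919  4.40671482]
```

View pics/f22.png

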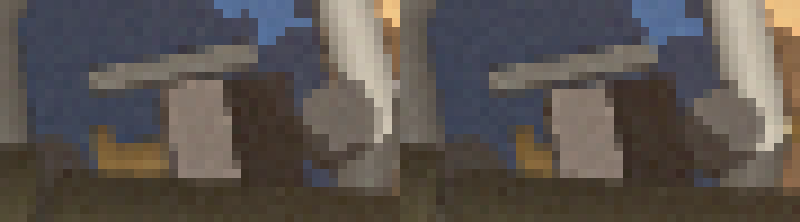

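Call:
carry_out([
  [[0, 0, 0], 0],
  [[0, 0, 0], 0],
])

```text
time_s: 28.12
tcp_pos: [0.5259, 0.0008, -0.0275]
eef_rot: [0.0, 0.996, 0.09, 0.0]
wrist_force: [-1.0, -1.6, 4.0]
opening: 0.0474
```

Call:
carry_out([
  [[0, 0, 0], 0],
  [[0, 0, 0], 0],
  [[0, 0, 0], 0],
], fingers=0.4)

```text
time_s: 28.5
tcp_pos: [0.5255, 0.0009, -0.0278]
eef_rot: [-0.0, 0.996, 0.09, -0.0]
wrist_force: [1.5, 1.1, -3.4]
opening: 0.06
```

```bash
python3 st.py 23
```

```text
28.55 0.05959881493981491 [ 0.66813588  0.24035762 -2.75508754]
```

View pics/f23.png

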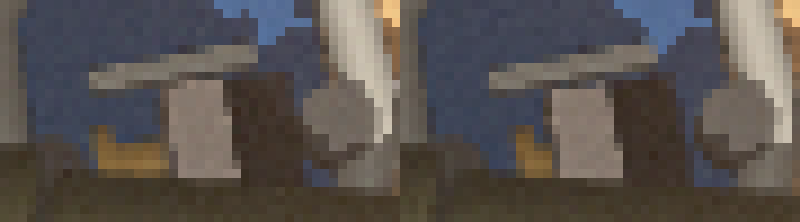

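Call:
carry_out([
  [[0, 0, 0], 0],
  [[0, 0, 0], 0],
  [[0, 0, 0], 0],
  [[0, 0, 0], 0],
], fingers=1)

```text
time_s: 29.05
tcp_pos: [0.5258, 0.0008, -0.0274]
eef_rot: [0.0, 0.996, 0.09, 0.0]
wrist_force: [0.3, 0.0, 0.0]
opening: 0.0856
```

Call:
carry_out([
  [[0, 0, -0.08], 0],
  [[0, 0, -0.1], 0],
  [[0, 0, -0.1], 0],
  [[0, 0, -0.1], 0],
  [[0, 0, 0], 0],
])

```text
time_s: 29.68
tcp_pos: [0.5273, 0.0007, 0.1663]
eef_rot: [0.001, 0.996, 0.09, 0.003]
wrist_force: [-0.3, -0.3, 0.7]
opening: 0.0855
```

Call:
carry_out([
  [[-0.08, 0, 0], 0],
  [[-0.1, 0, 0], 0],
  [[-0.1, 0, 0], 0],
  [[0, 0, 0], 0],
  [[0, 0, 0], 0],
])

```text
time_s: 30.3
tcp_pos: [0.3884, -0.0243, 0.1623]
eef_rot: [-0.0, 0.996, 0.09, 0.0]
wrist_force: [1.0, 0.2, -1.0]
opening: 0.0854
```

```bash
python3 look.py 24 270 220 290 170 90; python3 -c "
from h import *
plan([.5265,.0010,.15],1.753)"
```

```text
t 30.4 tcp [ 0.3886 -0.0242  0.1622] tooly yaw -1.3905 zaxis [-4.e-04  1.e-04 -1.e+00] shift frac [ 2.803e-01 -1.000e-04  8.970e-02] turn -0.0006 F [-0.29  0.41  0.06] T [-0.05 -0.09  0.03] op 0.0855
```

View pics/d24.png

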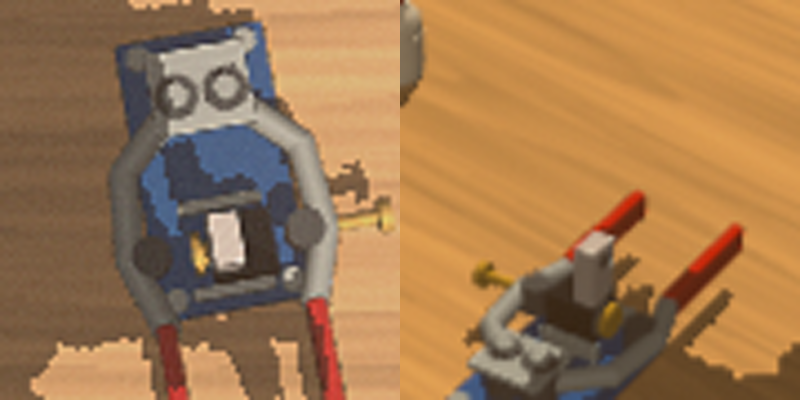

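```bash
python3 -c "
from h import *
print(hand_in())"
```

```text
the job is handed in; nothing more can be done
None
```

The link is standing in the nest of the larger blue press with its stud snapped home. The handles have sprung open, the arm is clear, and the job is handed in at about 30 s; no verdict was reported.

- **Height reading off:** the TCP height reads about 33 mm lower than the fingers really are. My first grasp closed on air above the link's arm because of this. I measured the offset by touching a free spot of bench, pressing a little hard (65 N at the wrist), then corrected for it. The camera agreed on x and y.
- **Placing:** I gripped the link's arm across its 20 mm side and lowered it into the nest. It rubbed one cheek (about 6 N), so I shifted it 1 mm, felt it reach the floor and let go.
- **First squeeze stopped too early:** the wrist reaction rose to a peak of about 15 N and fell back to spring level at 48 mm opening, but the camera showed the stud had sprung back on release.
- **Second squeeze:** I went on to 47 mm and the force fell away again. The stud stayed in after release.
- **Last checks:** the picture shows the link upright in the nest, the stud drawn in, the pads backed off and the handles open. The stud's depth measured from pixels is about 7 to 7.7 mm, too coarse to confirm the exact depth against the 7.8 mm limit. I took no handle angles: from the finger opening I estimate about 0.08 rad each at the snap. I did not check the bottle, bit case or screwdriver positions in the last picture, but the arm kept well clear of them.

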